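# Close the pump seal housing over its dowels and hold the cover down

### The job

Draw the knobbed centring pin up out of the seal housing and hang it by its collar in the notched bracket beside the housing. Then take the cover by its bow handle, set it on the housing ear over ear, work it about until it drops over the hidden dowels, and press it down against the spring-loaded seal until it sits flush on the housing face. Finish while still holding it down flush, so that a colleague could start the screws, and leave the impellers, the ratchet and the grease tub where they lie.

Things in the scene. Friction and masses are not known exactly. Their poses are not given: they have to be found in the camera images.
- housing: Grey cast seal housing, block 120 x 84 mm, on a dark steel plate 12 mm thick fixed to the bench (176 mm along x, y -58 to +142). Origin: under the block's centre at bench level; z up, x along its length. Flat face 52 mm up, with a round 52 mm opening for the seal in its middle. A round ear (radius 16, axis at x = +62) on its +x end; a notched bracket stands on its +y side.
- seat (a point): Centre of the housing's flat face, axes as the housing's. The cover is flush when its underside centre lies here.
- dowel_a (a point): Tip of the dowel at the end without the ear (x = -46 mm from the face's centre, on the long centre line). A like dowel is at x = +36 mm. Both are 10 mm thick and stand 12 mm out of the face, with bullet-shaped noses. The cover hides them when it is over them.
- notch (a point): Where the pin hangs: notch of the bracket at its top face, 60 mm above the bench, 105 mm to +y of the housing's centre, axes as the housing's. Notch 19 mm wide along y, closed 9.5 mm behind this point (to the housing), open the other way; top 6 mm thick, 48 mm free from its top down to the plate; 3 mm lips on the prongs 24 to 29 mm in front of this point.
- seal (a joint): Spring-loaded seal ring in the housing (46 mm wide, black ring on top, bore 18 mm). 0 = up, its top 7 mm above the face; grows as it is pressed, 0.007 m when level with the face. Its spring gives 1.8 N per mm pressed: 12.6 N at 0.007. The cover's weight alone presses it only 2 to 3 mm, so the cover stands off the face when nobody presses.
- pin_grip (a point): Middle of the knurled round knob of the steel centring pin (0.14 kg); knob 21 mm wide, 34 mm high; z up along the pin. Pin's top 18 mm above this point; a collar 28 mm wide, 5 mm thick has its underside 30 mm below; the 14 mm shank ends 72 mm below. At first the shank is in the seal and in the 17 mm bore under it, its collar on the seal.
- pin_collar (a point): The same pin: centre of the underside of its collar, where the shank begins.
- cover_grip (a point): Middle of the bow handle's bar on the aluminium cover (about 0.42 kg): flat dark bar 84 mm long along the cover's x, 12 mm wide, 16 mm high, 53 mm (its centre) above the cover's underside; 26 mm free under it; legs 70 mm apart. Axes: x along the cover towards its ear, z up.
- cover_under (a point): Centre of the cover's underside, axes as its handle's. Plate 120 x 84 mm, 19 mm thick, with a round ear on its +x end like the housing's (radius 16, at x = +62 mm, small brass plug on it). Blind holes below, 14 mm deep: 12 mm round at x = -46, slot 14 x 12 mm at x = +36; fits only ear over ear. At first it lies flat on the bench.
- hole_a (a point): Mouth of the cover's round dowel hole, in the underside, at the end without the ear.
- cover: The cover as a body; its origin is the centre of its underside.
- pin: The centring pin as a body; its origin is the tip of its shank.
- impeller: Loose bystander: pump impeller, 103 x 96 x 22 mm, flat on the bench near the cover. Origin under its centre.
- ratchet: Loose bystander: ratchet handle, 257 mm long, left of the housing.
- tub: Loose bystander: grease tub with red lid, 70 mm wide, 64 mm high, left of the housing.
There are look-alikes about, which are no part of the job. Leave any blue, pink or purple look-alike of the pin alone.

How it is judged:
By the outcome, as a careful person would: the job done as asked, in the order asked, and still so for the second after the job is handed in, while the arm keeps its last pose, push and grip.
It also fails if it takes over 53 s, if anything falls off the work surface, if the arm or the gripper's body presses on something with over 40 N, if the wrist force passes 120 N, or if a joint passes its speed limit or range.

### The arm

A 6-joint arm with a two-finger parallel gripper is mounted at the origin on a cart in front of the work surface, level with it; the furniture and walls round the work are solid. World frame = base frame: x ahead of the robot, y to its left, z up, the work surface at z = 0. Lengths are in m, angles in degrees, forces in N, time in s.
With the tool pointing down it reaches from about 0.35 to 0.875 m from the base axis. Payload 15.5 kg.
Tool frame: the origin (TCP) lies midway between the tips of the shut fingers; the grasp point (between the pads) lies 19 mm behind it; x points along the fingers, y is the direction in which the jaws open and shut, and the axes are right-handed (so a half turn about x gives the same grasp; the last joint's range is limited). The gripper opens to 85 mm and grips with 20 to 120 N. Pads are 22 mm wide; open, the fingers measure 114 mm over their backs; the gripper's body (76 mm by 85 mm) begins 54 mm behind the grasp point. The pads swing forward as they close: fully open they stand 13 mm farther back than shut.
Start: joints at [-69.242, 28.281, 77.091, -0, 74.628, -5.472], TCP at [0.276, -0.561, 0.231] pointing down, gripper open.
Joint ranges: [-166.48, 166.48], [-47.26, 123.95], [12.59, 153.08], [-70.14, 250.14], [6.76, 159.57], [-176.63, 176.63]. Speed limits (degrees/s): [108.29, 108.29, 147.25, 172.46, 172.46, 172.46].

### API

Orientations are given as a 3x3 rotation matrix whose columns are the frame's x, y, z axes.
In Python, from rig import manip gives the robot as it stands.
- The arm moves only by the shell command python3 -m creep 'ROWS' [OPENING] [FORCE]. ROWS is JSON, a list of rows, each an object with "linear": the shift along the tool's x, y, z in m, a list of three; "twist": the turn, a rotation vector about the tool's x, y, z in rad, a list of three. A call has 1 to 20 rows; each row is the pose to reach, as a shift and turn from the pose commanded when the call began, along the tool's axes at that moment; what a row does not reach only later rows make up. A row lasts 1/10 s, in which the tool goes at most 50 mm and 8.59 degrees, less where a joint would pass 70% of its speed; a pose out of reach is approached as far as the arm can. A call with a gripper value outside its range is refused whole. OPENING is the finger opening in m, from 0 to 0.0854, set as the call begins (- or left out, the last holds). The fingers move at their own pace and stop on an object; FORCE is the grip in N (left out, the last holds). Time passes only in rows, so rows that repeat a pose let the fingers close. It gives the time, the measured TCP pose, the force and the opening at its end, in the units of the state.
- manip.get_state(): the state, without advancing time (a new reading comes with each control period).
- manip.grab_frame(name): name is "side" or "top"; returns a dict with "image" (480x640x3 uint8, red, green, blue), "range_z" (480x640 float32, m along the optical axis (not along the pixel's ray), 0 where there is no reading), "intrinsics" (3x3 intrinsics, pixels), "extrinsics" (4x4, takes a point from world to camera coordinates). Camera axes: x right, y up, looking along -z (the intrinsics and any distortion apply to the point x, -y, -z); pixel columns grow to the right and rows downward; lengths in m; the calibration is good to about 2 mm. A picture is of the moment at which its call begins.
- manip.sign_off(): hands the job in, once; it reports no verdict.
The state is a dict: "time": time; "joint_pos": joint angles; "qvel": joint speeds; "tau": joint torques, N m; "position": TCP position; "orientation": TCP orientation; "ft_force": force on the tool from outside, world axes, zero at the start; "torque": the same for the moment, N m; "opening": finger opening in m.
Only numpy, scipy, OpenCV 4.12 (cv2) and the standard library are available. Lean on these libraries where they do the work, as an engineer would, in place of code of your own. Each camera call takes 0.05 s, during which the arm holds its last target. There are 200 camera calls.

## Working session

There is one attempt and no reset: what is moved stays moved. The work goes in short steps, Python scripts to look and compute and a shell command to move; the robot and the scene stay as the last step left them, time stands still between calls to the robot, and variables do not carry over. Pictures are saved under pics/ and viewed, about 8 in all and at most 12, crops included, and the job is handed in when it is done.

```bash
mkdir -p pics
cat > h.py <<'E'
import numpy as np, cv2
from rig import manip
def grab(n):
    f=manip.grab_frame(n); np.savez(f'{n}.npz',**f); return f
def load(n): return dict(np.load(f'{n}.npz'))
def cloud(f):
    K=f['intrinsics'];z=f['range_z'];v,u=np.mgrid[:480,:640]
    p=np.stack([(u-K[0,2])/K[0,0]*z,-(v-K[1,2])/K[1,1]*z,-z,np.ones_like(z)],-1)
    w=p@np.linalg.inv(f['extrinsics']).T
    w[z==0]=np.nan
    return w[...,:3]
def proj(f,P):
    c=f['extrinsics']@np.r_[P,1];K=f['intrinsics']
    return K[0,0]*c[0]/-c[2]+K[0,2],K[1,1]*-c[1]/-c[2]+K[1,2]
E
python3 - <<'E'
from h import *
for n in('side','top'):
    f=grab(n); cv2.imwrite(f'pics/{n}0.png',f['image'][...,::-1]); print(f['intrinsics'],f['extrinsics'],[k for k in f])
s=manip.get_state(); print(s)
E
```

```text
[[528.7922898    0.         326.99455775]
 [  0.         528.7922898  238.03096895]
 [  0.           0.           1.        ]] [[-0.99971074 -0.02360749 -0.00459503  0.53406152]
 [ 0.00431658 -0.36407734  0.93135871 -0.05243423]
 [-0.02365999  0.93106948  0.36407394 -1.12007786]
 [ 0.          0.          0.          1.        ]] ['image', 'range_z', 'intrinsics', 'extrinsics']
[[530.61901607   0.         318.55740994]
 [  0.         530.61901607 240.05402588]
 [  0.           0.           1.        ]] [[-0.02534626 -0.99967404 -0.00306425  0.04765261]
 [ 0.98350097 -0.02548518  0.1790987  -0.5366518 ]
 [-0.17911841  0.00152579  0.98382634 -1.27992249]
 [ 0.          0.          0.          1.        ]] ['image', 'range_z', 'intrinsics', 'extrinsics']
{'time': 0.1, 'joint_pos': array([-6.92422011e+01,  2.83116526e+01,  7.71242204e+01,  1.11285775e-03,
        7.46290869e+01, -5.47319801e+00]), 'qvel': array([-0.00193514, -0.02898354, -0.11062022,  0.04201849, -0.09245829,
       -0.04568328]), 'tau': array([ 2.02517433e-03, -8.83591032e+01, -3.84560788e+01, -2.37071708e-05,
        5.16866785e-03,  2.51221184e-05]), 'position': array([ 0.27612026, -0.56032706,  0.23075254]), 'orientation': array([[-3.84314109e-04,  4.41986360e-01, -8.97021689e-01],
       [ 1.06680543e-03, -8.97021063e-01, -4.41986508e-01],
       [-9.99999357e-01, -1.12680926e-03, -1.26775596e-04]]), 'ft_force': array([-0.22043914, -0.84517683, -0.62380969]), 'torque': array([0.04871339, 0.04977563, 0.03678748]), 'opening': 0.08550991082406029}
```

View pics/side0.png

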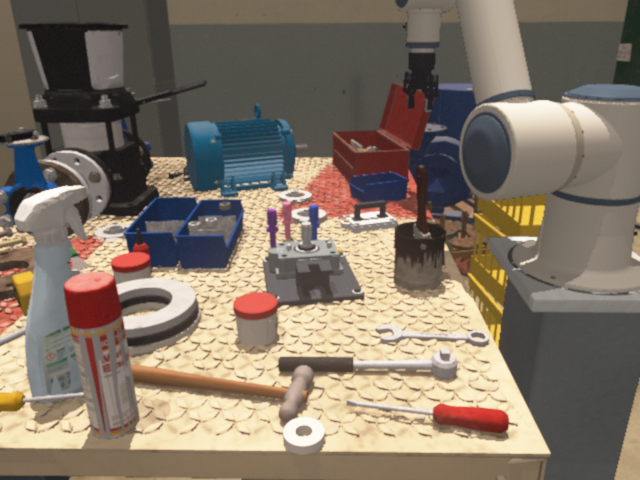

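View pics/top0.png

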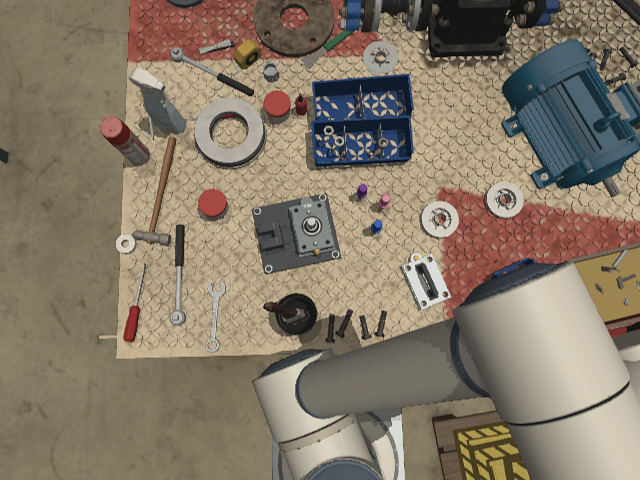

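Side: the steel pin stands in the housing at (306,235); purple, pink and blue look-alikes are behind it at (272,228), (287,220) and (314,220). Top: housing at (312,228), bracket at (270,235), cover at (427,281), look-alikes at (363,191), (384,202) and (377,227). The grey steel pin at top (312,226) is the one in the housing, so it fits the description. I'll confirm it with an enlarged crop.

Run:
```python
from h import *
f=load('top'); im=f['image'][170:320,245:455,::-1]
cv2.imwrite('pics/crop1.png',cv2.resize(im,None,fx=3.8,fy=3.8,interpolation=cv2.INTER_CUBIC))
w=cloud(f)
for u,v in [(312,226),(296,215),(330,240),(300,245),(270,235),(363,191),(384,202),(377,227),(427,281),(417,262)]: print((u,v),w[v,u].round(4))
m=(np.abs(w[...,2]-.052)<.004); m[:170]=0;m[:,:230]=0;m[270:]=0;m[:,350:]=0
def rect(m):
    p=w[m][:,:2]; print(len(p),p.mean(0),cv2.minAreaRect((p*1000).astype(np.float32)))
rect(m)
m=(np.abs(w[...,2]-.019)<.005); m[:245]=0;m[315:]=0;m[:,:400]=0;m[:,455:]=0
rect(m)
```

```text
(312, 226) [0.5629 0.0489 0.1018]
(296, 215) [0.6018 0.0889 0.0556]
(330, 240) [0.5362 0.0054 0.0536]
(300, 245) [0.5259 0.0805 0.0513]
(270, 235) [0.5608 0.1587 0.0121]
(363, 191) [ 0.6503 -0.0787  0.0896]
(384, 202) [ 0.6213 -0.1293  0.0884]
(377, 227) [ 0.5573 -0.1083  0.0972]
(427, 281) [ 0.4271 -0.2289  0.0587]
(417, 262) [ 0.48   -0.2146  0.019 ]
1213 [0.57408604 0.05276571] ((566.8598022460938, 94.48099517822266), (147.68014526367188, 175.90370178222656), 11.267904281616211)
1139 [ 0.43247327 -0.23162886] ((437.7958679199219, -231.1863555908203), (136.25924682617188, 84.65564727783203), 21.399702072143555)
```

View pics/crop1.png

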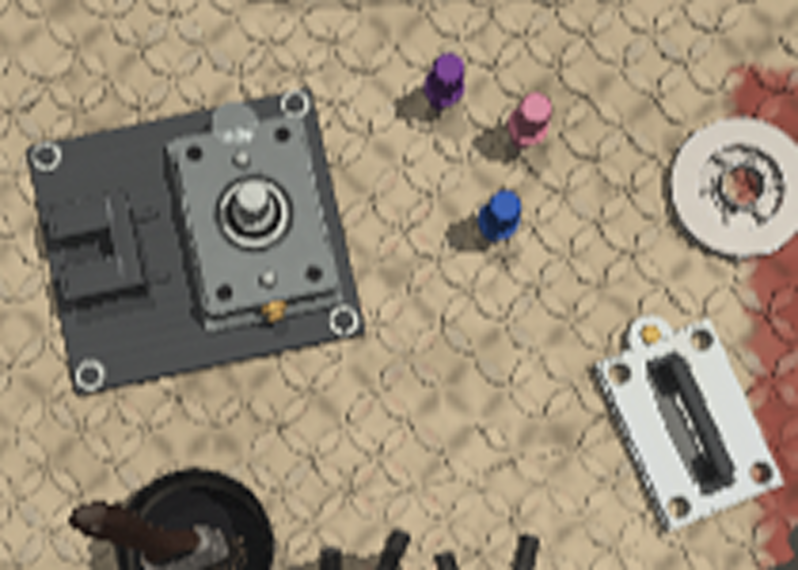

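Crop: the grey steel knob at (250,205) stands in the housing's seal, so it is the pin. The purple (448,80), pink (533,118) and blue (500,213) pieces are the look-alikes. The housing's ear is at its far end (235,122) and the bracket on the left. The cover's ear, with the brass plug, is at (650,332). The brass piece at the housing's near end (272,310) is not the ear.

```bash
cat > fit.py <<'E'
from h import *
from scipy.optimize import minimize
def sd(q): # signed dist (neg inside) of plate+ear
    d=np.abs(q)-[.060,.042]; r=np.hypot(*np.maximum(d,0).T)+np.minimum(d.max(1),0)
    return np.minimum(r,np.hypot(q[:,0]-.062,q[:,1])-.016)
def loc(p,x):
    c,s=np.cos(x[2]),np.sin(x[2]); return (p-x[:2])@np.array([[c,-s],[s,c]])
def fit(w,x0,lo,hi,excl):
    P=w[np.isfinite(w[...,2])]; P=P[np.hypot(*(P[:,:2]-x0[:2]).T)<.11]
    P=P[(P[:,2]<lo)|(P[:,2]>hi)]; q=loc(P[:,:2],x0); P=P[excl(q)]
    lab=P[:,2]>hi
    def cost(x,s=.0015):
        return np.mean((1/(1+np.exp(np.clip(sd(loc(P[:,:2],x))/s,-50,50)))-lab)**2)
    r=minimize(cost,x0,method='Nelder-Mead',options=dict(xatol=1e-5,fatol=1e-8,initial_simplex=np.array(x0)+np.r_[np.zeros((1,3)),np.diag([.006,.006,.06])]))
    return r.x,r.fun
E
python3 - <<'E'
from fit import *
H=[];C=[]
for n in('top','side'):
    w=cloud(load(n))
    x,e=fit(w,[.565,.053,np.radians(11)],.040,.047,lambda q:q[:,1]<.060); print(n,'housing',x[:2].round(4),np.degrees(x[2]).round(2),e); h=x
    x,e=fit(w,[.432,-.232,np.radians(22)],.011,.014,lambda q:q[:,1]>-9); print(n,'cover',x[:2].round(4),np.degrees(x[2]).round(2),e); c=x
    P=w[np.isfinite(w[...,2])]; q=loc(P[:,:2],h)
    k=P[(np.hypot(*q.T)<.04)&(P[:,2]>.075)]; print('knob n',len(k),'top z',k[:,2].max().round(4),'top face mean',k[k[:,2]>k[:,2].max()-.006].mean(0).round(4))
    k2=k[k[:,2]<k[:,2].max()-.004]
    # circle fit r=10.5
    f=lambda x:np.mean((np.hypot(*(k2[:,:2]-x).T)-.0105)**2)
    print('circle',minimize(f,k[:,:2].mean(0),method='Nelder-Mead').x.round(4), 'mean',k2[:,:2].mean(0).round(4))
    b=P[(q[:,1]>.075)&(q[:,1]<.145)&(abs(q[:,0])<.05)&(P[:,2]>.04)&(P[:,2]<.08)]; qb=loc(b[:,:2],h); print('bracket local',np.percentile(qb,[1,99],0).round(4),'z',np.median(b[:,2]))
    q=loc(P[:,:2],c); k=P[(np.abs(q[:,0])<.045)&(abs(q[:,1])<.015)&(P[:,2]>.054)]; print('bar',k.mean(0).round(4),cv2.minAreaRect((k[:,:2]*1000).astype(np.float32)))
    print('heights: face',np.median(P[(np.abs(loc(P[:,:2],h)[:,1])<.04)&(np.abs(P[:,2]-.052)<.006)][:,2]),'bench',np.median(P[np.abs(P[:,2])<.008][:,2]))
E
```

```text
top housing [0.5734 0.0512] 10.69 0.02370752854640236
top cover [ 0.4299 -0.2349] 20.03 0.2836672193236786
knob n 84 top z 0.112 top face mean [0.5719 0.0529 0.1084]
circle [0.5722 0.05  ] mean [0.5699 0.0514]
bracket local [[-0.0326  0.08  ]
 [ 0.03    0.1329]] z 0.06122491613298697
bar [ 0.4304 -0.2336  0.0605] ((430.5197448730469, -234.2518310546875), (83.41031646728516, 13.054213523864746), 20.569190979003906)
heights: face 0.05304067729074957 bench 0.0015259656517750964
side housing [0.5745 0.0487] 9.34 0.046401926737353064
side cover [ 0.4327 -0.2396] 20.73 0.03472940188088674
knob n 182 top z 0.1059 top face mean [0.5755 0.0541 0.1032]
circle [0.5754 0.0502] mean [0.575  0.0578]
bracket local [[-0.0322  0.0823]
 [ 0.0305  0.1366]] z 0.058343875060724665
bar [ 0.434  -0.2311  0.0574] ((432.99884033203125, -232.58255004882812), (82.14849853515625, 14.593725204467773), 23.786205291748047)
heights: face 0.05076708697272539 bench -0.0010685863943812324
```

```bash
cat > go.py <<'E'
import sys; from h import *
from scipy.spatial.transform import Rotation as R
# target TCP x y z, jaw(tool y) yaw deg, tool straight down; optional commanded-pose unknown -> uses measured
def go(x,y,z,yaw):
    s=manip.get_state(); O=s['orientation']; a=np.radians(yaw); c,n=np.cos(a),np.sin(a)
    X=np.array([0,0,-1.]);Y=np.array([c,n,0]);T=np.stack([X,Y,np.cross(X,Y)],1)
    print('t',round(s['time'],2),'pos',s['position'].round(4),'jaw yaw',np.degrees(np.arctan2(O[1,1],O[0,1])).round(2),'F',s['ft_force'].round(1),'open',round(s['opening'],4),'j',s['joint_pos'].round(0))
    print('linear',(O.T@(np.array([x,y,z])-s['position'])).round(4),'twist',R.from_matrix(O.T@T).as_rotvec().round(4))
if __name__=='__main__': go(*map(float,sys.argv[1:]))
E
python3 - <<'E'
from fit import *
f=load('side');w=cloud(f)
for u,v in [(395,115),(400,140),(410,170),(375,150),(345,140),(420,90)]: print((u,v),w[v,u].round(3))
w=cloud(load('top')); w[w[...,2]>.08]=np.nan
x,e=fit(w,[.431,-.233,np.radians(20.5)],.011,.014,lambda q:q[:,1]>-9); print('cover',x[:2].round(4),np.degrees(x[2]).round(2),e)
# notch centre: in each view, bracket top pts between prongs
for n in('top','side'):
    w=cloud(load(n));P=w[np.isfinite(w[...,2])];h=[.574,.050,np.radians(10.3)]
    q=loc(P[:,:2],h);b=(q[:,1]>.07)&(q[:,1]<.145)&(abs(q[:,0])<.05)&(P[:,2]>.054)&(P[:,2]<.07)
    qq=q[b]; s=qq[(qq[:,1]>.100)&(qq[:,1]<.126)]
    print(n,'prong x: ',np.sort(s[:,0]).round(4)[::max(1,len(s)//25)], 'y range',np.percentile(qq[:,1],[2,98]))
E
python3 go.py 0.574 0.050 0.19 10.3
```

```text
(395, 115) [ 0.313 -0.872  0.182]
(400, 140) [ 0.305 -0.752  0.116]
(410, 170) [ 0.075 -2.166 -0.34 ]
(375, 150) [ 0.386 -0.791  0.074]
(345, 140) [ 0.489 -0.904  0.087]
(420, 90) [ 0.262 -0.653  0.289]
cover [ 0.4311 -0.2352] 20.77 0.021780970449082157
top prong x:  [-0.0341 -0.0323 -0.0308 -0.029  -0.0271 -0.026  -0.0242 -0.0223 -0.0211
 -0.0192 -0.0176 -0.0156 -0.0134 -0.0117  0.0085  0.01    0.012   0.0133
  0.0147  0.0168  0.0178  0.0199  0.0219  0.0236  0.0255  0.0271  0.0288] y range [0.08174483 0.13373017]
side prong x:  [-0.0302 -0.0287 -0.0276 -0.0258 -0.0242 -0.0223 -0.0207 -0.0189 -0.0171
 -0.0153 -0.0136 -0.0115 -0.0097  0.0108  0.013   0.0143  0.0164  0.0179
  0.0196  0.0213  0.0227  0.0244  0.0255  0.027   0.0292  0.0302  0.0323] y range [0.08168633 0.13471097]
t 0.1 pos [ 0.2761 -0.5603  0.2308] jaw yaw -63.77 F [-0.2 -0.8 -0.6] open 0.0855 j [-69.  28.  77.   0.  75.  -5.]
linear [ 0.0413 -0.4158 -0.537 ] twist [-1.2928e+00 -8.0000e-04  9.0000e-04]
```

```bash
python3 -m creep '[{"linear":[0.04,-0.416,-0.537],"twist":[-1.293,0,0]},{"linear":[0.04,-0.416,-0.537],"twist":[-1.293,0,0]},{"linear":[0.04,-0.416,-0.537],"twist":[-1.293,0,0]},{"linear":[0.04,-0.416,-0.537],"twist":[-1.293,0,0]},{"linear":[0.04,-0.416,-0.537],"twist":[-1.293,0,0]},{"linear":[0.04,-0.416,-0.537],"twist":[-1.293,0,0]},{"linear":[0.04,-0.416,-0.537],"twist":[-1.293,0,0]},{"linear":[0.04,-0.416,-0.537],"twist":[-1.293,0,0]},{"linear":[0.04,-0.416,-0.537],"twist":[-1.293,0,0]},{"linear":[0.04,-0.416,-0.537],"twist":[-1.293,0,0]},{"linear":[0.04,-0.416,-0.537],"twist":[-1.293,0,0]},{"linear":[0.04,-0.416,-0.537],"twist":[-1.293,0,0]},{"linear":[0.04,-0.416,-0.537],"twist":[-1.293,0,0]},{"linear":[0.04,-0.416,-0.537],"twist":[-1.293,0,0]},{"linear":[0.04,-0.416,-0.537],"twist":[-1.293,0,0]},{"linear":[0.04,-0.416,-0.537],"twist":[-1.293,0,0]},{"linear":[0.04,-0.416,-0.537],"twist":[-1.293,0,0]},{"linear":[0.04,-0.416,-0.537],"twist":[-1.293,0,0]}]' 0.0854 30; python3 go.py 0.574 0.050 0.072 10.3
python3 - <<'E'
from fit import *
w=cloud(load('top'))
f=grab('side'); cv2.imwrite('pics/side1.png',cv2.resize(f['image'][120:320,200:460,::-1],None,fx=3,fy=3))
print(manip.get_state()['time'])
E
```

```text
time: 1.9
position: [0.5737, 0.0488, 0.1913]
orientation: [[-0.0, 0.984, 0.178], [-0.0, 0.178, -0.984], [-1.0, -0.0, 0.0]]
ft_force: [-0.1, -0.4, -0.2]
opening: 0.0852
t 1.9 pos [0.5737 0.0488 0.1913] jaw yaw 10.24 F [-0.1 -0.4 -0.2] open 0.0852 j [ -1.  27.  87.  -0.  66. -11.]
linear [ 0.1193  0.0005 -0.0011] twist [-0.0011  0.0001  0.0002]
1.95
```

View pics/side1.png

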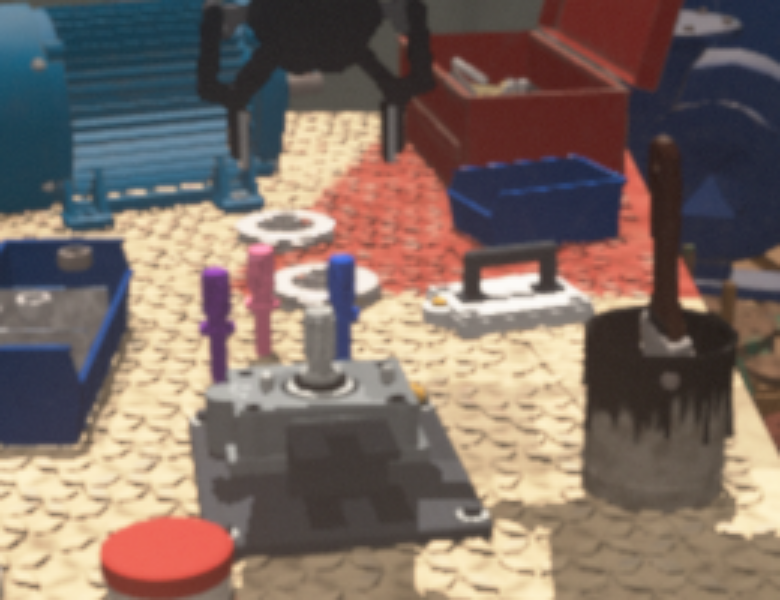

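Crop: the open gripper, fingers at x 240 and 390, is centred over the steel pin at (318,330). I'll descend, then close.

```bash
python3 -m creep '[{"linear":[0.03,0,0],"twist":[0,0,0]},{"linear":[0.06,0,0],"twist":[0,0,0]},{"linear":[0.09,0,-0.001],"twist":[0,0,0]},{"linear":[0.11,0,-0.001],"twist":[0,0,0]},{"linear":[0.119,0,-0.001],"twist":[0,0,0]},{"linear":[0.119,0,-0.001],"twist":[0,0,0]}]'
python3 -m creep '[{"linear":[0,0,0],"twist":[0,0,0]},{"linear":[0,0,0],"twist":[0,0,0]},{"linear":[0,0,0],"twist":[0,0,0]},{"linear":[0,0,0],"twist":[0,0,0]},{"linear":[0,0,0],"twist":[0,0,0]},{"linear":[0,0,0],"twist":[0,0,0]},{"linear":[0,0,0],"twist":[0,0,0]}]' 0.0 60; python3 go.py 0.574 0.050 0.19 10.3
```

```text
time: 2.55
position: [0.5734, 0.0503, 0.0717]
orientation: [[-0.002, 0.984, 0.178], [0.0, 0.178, -0.984], [-1.0, -0.002, -0.0]]
ft_force: [-0.4, 0.7, -0.7]
opening: 0.0852
time: 3.25
position: [0.5741, 0.0509, 0.0724]
orientation: [[0.001, 0.984, 0.179], [0.0, 0.179, -0.984], [-1.0, 0.001, 0.0]]
ft_force: [1.7, 0.3, 0.9]
opening: 0.0194
t 3.25 pos [0.5741 0.0509 0.0724] jaw yaw 10.32 F [1.7 0.3 0.9] open 0.0194 j [ -1.  36.  93.   0.  51. -11.]
linear [-0.1176 -0.0002  0.0008] twist [ 0.0003  0.0001 -0.0005]
```

```bash
python3 -m creep '[{"linear":[-0.01,0,0],"twist":[0,0,0]},{"linear":[-0.03,0,0],"twist":[0,0,0]},{"linear":[-0.06,0,0],"twist":[0,0,0]},{"linear":[-0.09,0,0],"twist":[0,0,0]},{"linear":[-0.11,0,0],"twist":[0,0,0]},{"linear":[-0.115,0,0],"twist":[0,0,0]},{"linear":[-0.115,0,0],"twist":[0,0,0]}]'
python3 - <<'E'
from fit import *
for n in('side','top'):
    w=cloud(grab(n)); P=w[np.isfinite(w[...,2])]
    x,e=fit(w,[.574,.050,np.radians(10.3)],.040,.047,lambda q:(q[:,1]<.060)); print(n,x.round(4),e)
f=load('side');cv2.imwrite('pics/side2.png',cv2.resize(f['image'][120:320,200:460,::-1],None,fx=3,fy=3))
w=cloud(f);P=w[np.isfinite(w[...,2])]
k=P[(np.hypot(P[:,0]-.574,P[:,1]-.05)<.02)&(P[:,2]<.185)&(P[:,2]>.1)]
for a in np.arange(.1,.185,.01):
    g=k[(k[:,2]>=a)&(k[:,2]<a+.01)]; print(a.round(2),len(g),g.mean(0).round(4) if len(g) else '',np.ptp(g[:,0]) if len(g) else '')
# notch target in world
h=[.574,.0505,np.radians(10.3)]
c,s=np.cos(h[2]),np.sin(h[2])
print('notch',h[0]-s*.108,h[1]+c*.108)
E
python3 go.py 0.5547 0.1568 0.19 10.3
```

```text
time: 3.95
position: [0.574, 0.0509, 0.1878]
orientation: [[0.001, 0.984, 0.179], [0.0, 0.179, -0.984], [-1.0, 0.001, 0.0]]
ft_force: [-0.0, 0.4, -0.8]
opening: 0.0196
side [0.5626 0.0542 0.4684] 0.039608470227460155
top [0.5604 0.0373 1.5076] 0.16539705774697064
0.1 0  
0.11 0  
0.12 2 [0.5746 0.0517 0.1287] 0.0019730698476896347
0.13 31 [0.5754 0.0552 0.1358] 0.01199041328168815
0.14 33 [0.5752 0.0552 0.1451] 0.01213346293658435
0.15 37 [0.5745 0.0546 0.1551] 0.012138940216520733
0.16 31 [0.5749 0.0551 0.165 ] 0.011863419828628263
0.17 74 [0.5749 0.0568 0.1755] 0.027266160926035066
0.18 17 [0.5749 0.0561 0.1822] 0.013621831374657112
notch 0.5546893607674342 0.1567595840968225
t 4.05 pos [0.5732 0.0508 0.1863] jaw yaw 10.31 F [ 0.5 -0.6 -2.2] open 0.0191 j [ -1.  27.  87.  -0.  66. -11.]
linear [-0.0037  0.0007 -0.1076] twist [ 0.0002 -0.0003  0.0016]
```

View pics/side2.png

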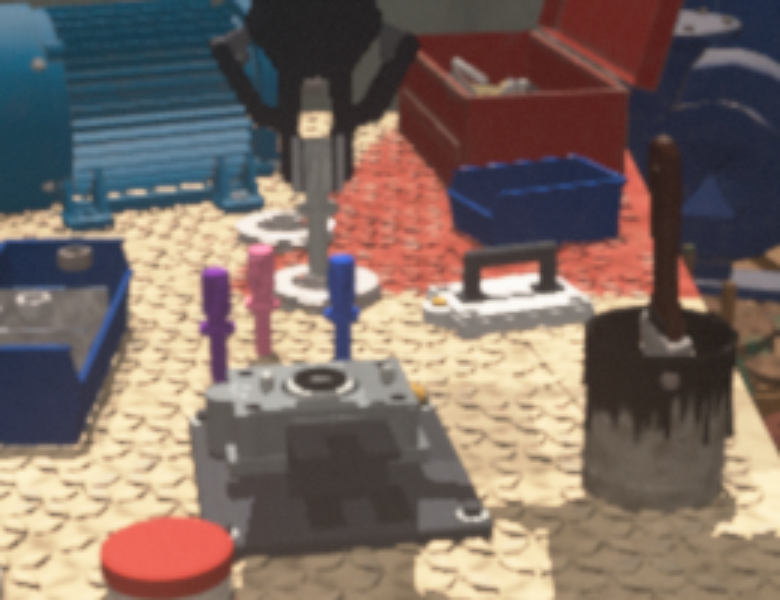

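Crop: the pin is held upright with the shank clear of the housing, tip at (318,280), and the bore is empty at (322,380). I'll carry it over the notch.

```bash
python3 -m creep '[{"linear":[0,0,-0.02],"twist":[0,0,0]},{"linear":[0,0,-0.05],"twist":[0,0,0]},{"linear":[0,0,-0.08],"twist":[0,0,0]},{"linear":[0,0,-0.1],"twist":[0,0,0]},{"linear":[0,0,-0.107],"twist":[0,0,0]},{"linear":[0.04,0,-0.107],"twist":[0,0,0]},{"linear":[0.05,0,-0.107],"twist":[0,0,0]},{"linear":[0.05,0,-0.107],"twist":[0,0,0]}]'
python3 - <<'E'
from fit import *
w=cloud(grab('side')); P=w[np.isfinite(w[...,2])]
f=load('side');cv2.imwrite('pics/side3.png',cv2.resize(f['image'][180:320,220:420,::-1],None,fx=4,fy=4,interpolation=cv2.INTER_CUBIC))
h=[.574,.0505,np.radians(10.3)]
q=loc(P[:,:2],h); m=(P[:,2]<.13)&(P[:,2]>.0)&(abs(q[:,0])<.05)&(q[:,1]>.075)&(q[:,1]<.15)
for a in np.arange(.05,.13,.01):
    g=q[m&(P[:,2]>=a)&(P[:,2]<a+.01)]; print(a.round(2),len(g),g.mean(0).round(4) if len(g) else '',g.min(0).round(4) if len(g) else '',g.max(0).round(4) if len(g) else '')
E
python3 go.py 0.5547 0.1568 0.0735 10.3
```

```text
time: 4.85
position: [0.5534, 0.1553, 0.1354]
orientation: [[-0.005, 0.984, 0.179], [-0.001, 0.179, -0.984], [-1.0, -0.005, 0.0]]
ft_force: [0.6, -0.9, -0.2]
opening: 0.0197
0.05 367 [0.001  0.1068] [-0.0307  0.0782] [0.0326 0.1364]
0.06 42 [0.0038 0.1248] [-0.0302  0.0869] [0.031  0.1349]
0.07 5 [-0.0006  0.1107] [-0.0044  0.1099] [0.003  0.1118]
0.08 41 [0.0002 0.1105] [-0.0065  0.1059] [0.0063 0.115 ]
0.09 38 [-1.000e-04  1.105e-01] [-0.0067  0.1061] [0.006  0.1146]
0.1 41 [-0.      0.1108] [-0.007   0.1067] [0.006  0.1162]
0.11 34 [-0.0004  0.1117] [-0.0145  0.1055] [0.0127 0.1198]
0.12 92 [0.0003 0.1126] [-0.0142  0.0947] [0.0129 0.1215]
t 4.9 pos [0.5544 0.1555 0.1368] jaw yaw 10.28 F [ 1.   0.5 -1.6] open 0.0192 j [10. 31. 90. -0. 59. -1.]
linear [ 0.0633  0.0007 -0.0012] twist [-0.0004  0.0001  0.0022]
```

View pics/side3.png

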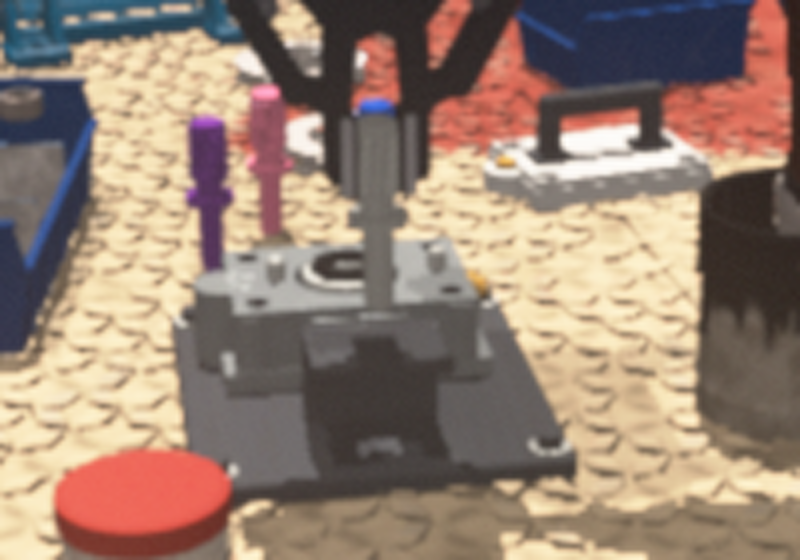

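Crop: the shank hangs over the notch at (378,300), in line with the gap at (375,350). I'll lower in stages and watch the force.

```bash
python3 -m creep '[{"linear":[0,0.0005,-0.003],"twist":[0,0,0]},{"linear":[0.01,0.0005,-0.003],"twist":[0,0,0]},{"linear":[0.02,0.0005,-0.003],"twist":[0,0,0]},{"linear":[0.028,0.0005,-0.003],"twist":[0,0,0]},{"linear":[0.034,0.0005,-0.003],"twist":[0,0,0]},{"linear":[0.034,0.0005,-0.003],"twist":[0,0,0]}]'
python3 -m creep '[{"linear":[0.01,0,0],"twist":[0,0,0]},{"linear":[0.02,0,0],"twist":[0,0,0]},{"linear":[0.025,0,0],"twist":[0,0,0]},{"linear":[0.0275,0,0],"twist":[0,0,0]},{"linear":[0.0275,0,0],"twist":[0,0,0]}]'
python3 - <<'E'
from fit import *
w=cloud(grab('side')); P=w[np.isfinite(w[...,2])]
f=load('side');cv2.imwrite('pics/side4.png',cv2.resize(f['image'][180:320,220:420,::-1],None,fx=4,fy=4,interpolation=cv2.INTER_CUBIC))
E
python3 go.py 0.5547 0.1568 0.0735 10.3
```

```text
time: 5.5
position: [0.5541, 0.159, 0.1022]
orientation: [[-0.002, 0.984, 0.179], [-0.0, 0.179, -0.984], [-1.0, -0.002, -0.0]]
ft_force: [1.0, 0.9, -1.3]
opening: 0.0196
time: 6.0
position: [0.5546, 0.1591, 0.0755]
orientation: [[-0.0, 0.984, 0.179], [-0.0, 0.179, -0.984], [-1.0, -0.0, 0.0]]
ft_force: [0.4, 0.0, -1.5]
opening: 0.0193
t 6.05 pos [0.5547 0.1592 0.0757] jaw yaw 10.32 F [ 0.2  0.5 -1.1] open 0.0195 j [10. 35. 93. -0. 52. -0.]
linear [ 0.0022 -0.0004  0.0023] twist [0.0003 0.     0.    ]
```

View pics/side4.png

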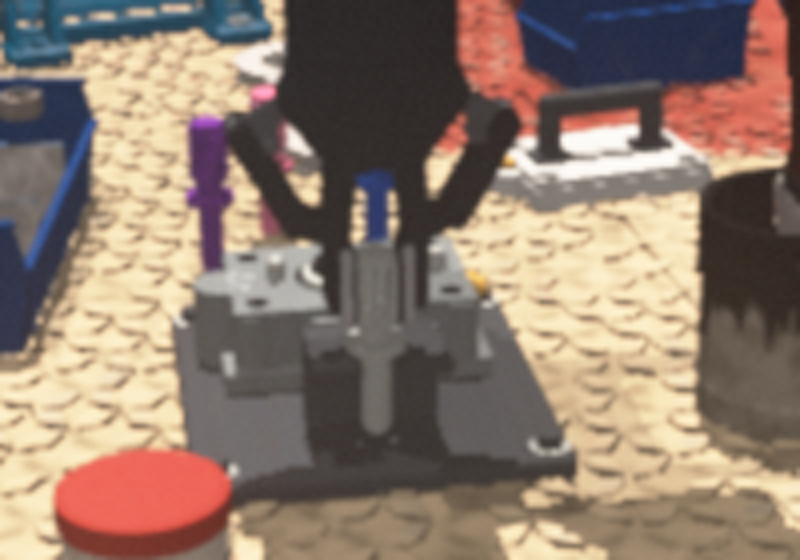

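Crop: the shank is down in the notch at (376,390), with the collar near the prongs at (376,340). I'll ease it a little towards the closed end and down to contact, then release.

```bash
python3 -m creep '[{"linear":[0,0,0.002],"twist":[0,0,0]},{"linear":[0.001,0,0.0025],"twist":[0,0,0]},{"linear":[0.002,0,0.0025],"twist":[0,0,0]},{"linear":[0.002,0,0.0025],"twist":[0,0,0]}]'
python3 -m creep '[{"linear":[0.0005,0,0],"twist":[0,0,0]},{"linear":[0.001,0,0],"twist":[0,0,0]},{"linear":[0.001,0,0],"twist":[0,0,0]}]'
```

```text
time: 6.45
position: [0.5555, 0.1567, 0.075]
orientation: [[0.001, 0.984, 0.179], [0.0, 0.179, -0.984], [-1.0, 0.001, 0.0]]
ft_force: [-4.7, -1.2, 19.4]
opening: 0.0194
time: 6.75
position: [0.5556, 0.1567, 0.0748]
orientation: [[0.002, 0.984, 0.179], [0.0, 0.179, -0.984], [-1.0, 0.002, 0.0]]
ft_force: [-9.9, -1.6, 36.1]
opening: 0.0192
```

Contact is firm, so the collar is seated. I'll relieve the push, open and lift off.

```bash
python3 -m creep '[{"linear":[-0.002,0,0],"twist":[0,0,0]},{"linear":[-0.002,0,0],"twist":[0,0,0]}]'
python3 -m creep '[{"linear":[0,0,0],"twist":[0,0,0]},{"linear":[0,0,0],"twist":[0,0,0]},{"linear":[0,0,0],"twist":[0,0,0]},{"linear":[0,0,0],"twist":[0,0,0]},{"linear":[-0.02,0,0],"twist":[0,0,0]},{"linear":[-0.06,0,0],"twist":[0,0,0]},{"linear":[-0.1,0,0],"twist":[0,0,0]},{"linear":[-0.13,0,0],"twist":[0,0,0]},{"linear":[-0.13,0,0],"twist":[0,0,0]}]' 0.06 40
python3 go.py 0.432 -0.235 0.16 -69.3
```

```text
time: 6.95
position: [0.5554, 0.1567, 0.0752]
orientation: [[0.001, 0.984, 0.179], [0.0, 0.179, -0.984], [-1.0, 0.001, 0.0]]
ft_force: [0.3, -0.2, -0.8]
opening: 0.0194
time: 7.85
position: [0.5572, 0.1571, 0.2089]
orientation: [[0.007, 0.984, 0.179], [0.001, 0.179, -0.984], [-1.0, 0.007, 0.0]]
ft_force: [0.9, 0.5, -1.0]
opening: 0.0598
t 7.85 pos [0.5572 0.1571 0.2089] jaw yaw 10.32 F [ 0.9  0.5 -1. ] open 0.0598 j [10. 26. 86. -0. 68. -0.]
linear [ 0.0476 -0.1937  0.3633] twist [ 1.3896 -0.0047 -0.0057]
```

```bash
python3 -m creep '[{"linear":[0,-0.194,0.363],"twist":[1.39,-0.005,-0.006]},{"linear":[0,-0.194,0.363],"twist":[1.39,-0.005,-0.006]},{"linear":[0,-0.194,0.363],"twist":[1.39,-0.005,-0.006]},{"linear":[0,-0.194,0.363],"twist":[1.39,-0.005,-0.006]},{"linear":[0,-0.194,0.363],"twist":[1.39,-0.005,-0.006]},{"linear":[0,-0.194,0.363],"twist":[1.39,-0.005,-0.006]},{"linear":[0,-0.194,0.363],"twist":[1.39,-0.005,-0.006]},{"linear":[0,-0.194,0.363],"twist":[1.39,-0.005,-0.006]},{"linear":[0,-0.194,0.363],"twist":[1.39,-0.005,-0.006]},{"linear":[0,-0.194,0.363],"twist":[1.39,-0.005,-0.006]},{"linear":[0.05,-0.194,0.363],"twist":[1.39,-0.005,-0.006]},{"linear":[0.05,-0.194,0.363],"twist":[1.39,-0.005,-0.006]},{"linear":[0.05,-0.194,0.363],"twist":[1.39,-0.005,-0.006]}]'
python3 - <<'E'
from fit import *
w=cloud(grab('side'))
f=load('side');cv2.imwrite('pics/side5.png',cv2.resize(f['image'][120:320,220:460,::-1],None,fx=3.3,fy=3,interpolation=cv2.INTER_CUBIC))
x,e=fit(w,[.574,.0505,np.radians(10.3)],.040,.047,lambda q:(q[:,1]<.060)); print('h side',x[:2],np.degrees(x[2]),e)
P=w[np.isfinite(w[...,2])]
h=[.574,.0505,np.radians(10.3)]
q=loc(P[:,:2],h);k=(np.hypot(q[:,0],q[:,1]-.105)<.02)&(P[:,2]>.07); g=q[k]; print('pin n',k.sum(),g.mean(0),P[k][:,2].max())
c=[.432,-.235,np.radians(20.7)]
q=loc(P[:,:2],c); k=P[(np.abs(q[:,0])<.045)&(abs(q[:,1])<.015)&(P[:,2]>.048)&(P[:,2]<.065)]; print('bar',k.mean(0).round(4),cv2.minAreaRect((k[:,:2]*1000).astype(np.float32)))
w=cloud(grab('top'))
x,e=fit(w,[.574,.0505,np.radians(10.3)],.040,.047,lambda q:(q[:,1]<.060)); print('h top',x[:2],np.degrees(x[2]),e)
E
python3 go.py 0.432 -0.235 0.034 -69.3
```

```text
time: 9.15
position: [0.4286, -0.2346, 0.1546]
orientation: [[-0.01, 0.353, -0.935], [0.001, -0.936, -0.353], [-1.0, -0.004, 0.009]]
ft_force: [-1.3, -0.1, 0.9]
opening: 0.0601
h side [0.5745885  0.04819459] 9.39610303271287 0.049653398741451936
pin n 245 [0.00239378 0.1136761 ] 0.10797758516211875
bar [ 0.4334 -0.2304  0.0547] ((433.99554443359375, -233.18267822265625), (81.36532592773438, 20.2658748626709), 21.840707778930664)
h top [0.57396315 0.05127707] 10.642732747402707 0.0318475466733752
t 9.25 pos [ 0.4298 -0.2353  0.156 ] jaw yaw -69.3 F [ 0.3 -0.9 -0.2] open 0.0602 j [-35.  23. 101.  -0.  56.  34.]
linear [ 0.122   0.0005 -0.003 ] twist [0.     0.0065 0.0005]
```

View pics/side5.png

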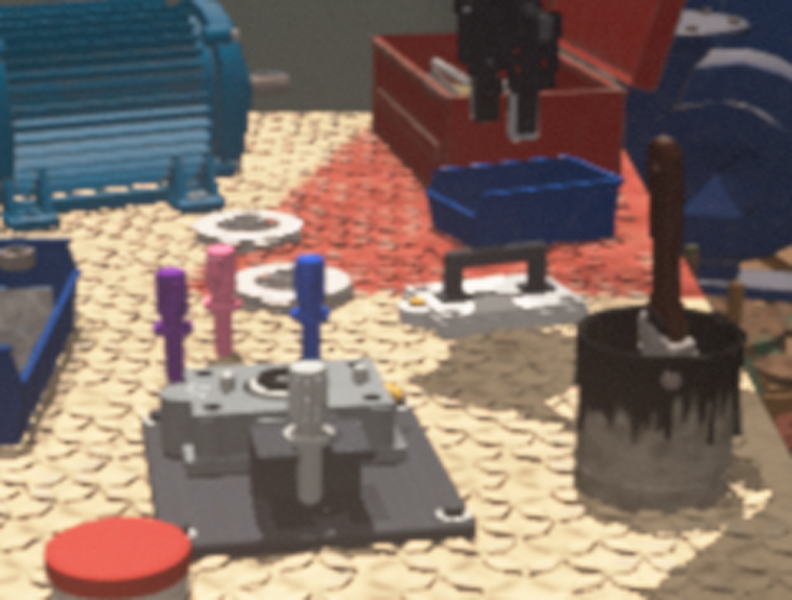

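Crop: the pin hangs by its collar in the bracket at (308,430), and the gripper is over the cover handle at (495,265). I'll go down to grip the bar.

```bash
python3 -m creep '[{"linear":[0.04,0,-0.002],"twist":[0,0,0]},{"linear":[0.08,0,-0.002],"twist":[0,0,0]},{"linear":[0.1,0,-0.002],"twist":[0,0,0]},{"linear":[0.115,0,-0.002],"twist":[0,0,0]},{"linear":[0.121,0,-0.002],"twist":[0,0,0]},{"linear":[0.121,0,-0.002],"twist":[0,0,0]},{"linear":[0.121,0,-0.002],"twist":[0,0,0]}]'
python3 -m creep '[{"linear":[0,0,0],"twist":[0,0,0]},{"linear":[0,0,0],"twist":[0,0,0]},{"linear":[0,0,0],"twist":[0,0,0]},{"linear":[0,0,0],"twist":[0,0,0]},{"linear":[0,0,0],"twist":[0,0,0]},{"linear":[0,0,0],"twist":[0,0,0]},{"linear":[0,0,0],"twist":[0,0,0]},{"linear":[0,0,0],"twist":[0,0,0]}]' 0.0 110
python3 go.py 0.432 -0.235 0.15 -69.3
```

```text
time: 9.95
position: [0.431, -0.235, 0.0349]
orientation: [[-0.006, 0.353, -0.936], [-0.002, -0.936, -0.353], [-1.0, 0.0, 0.006]]
ft_force: [0.2, 0.7, -0.1]
opening: 0.0599
time: 10.75
position: [0.4306, -0.2349, 0.0344]
orientation: [[-0.006, 0.353, -0.936], [-0.002, -0.936, -0.353], [-1.0, -0.0, 0.006]]
ft_force: [-0.9, -0.4, 14.0]
opening: 0.0098
t 10.75 pos [ 0.4306 -0.2349  0.0344] jaw yaw -69.33 F [-0.9 -0.4 14. ] open 0.0098 j [-35.  35. 107.  -0.  38.  34.]
linear [-0.1156  0.0006 -0.0005] twist [-0.0005  0.0064  0.0004]
```

```bash
python3 -m creep '[{"linear":[-0.01,0,0],"twist":[0,0,0]},{"linear":[-0.04,0,0],"twist":[0,0,0]},{"linear":[-0.08,0,0],"twist":[0,0,0]},{"linear":[-0.12,0,0],"twist":[0,0.003,0]},{"linear":[-0.155,0,0],"twist":[0,0.006,0]},{"linear":[-0.165,0,0],"twist":[0,0.006,0]},{"linear":[-0.165,0,0],"twist":[0,0.006,0]}]'
python3 go.py 0.573 0.050 0.2 -79.8
```

```text
time: 11.45
position: [0.4317, -0.2346, 0.1998]
orientation: [[0.0, 0.353, -0.936], [-0.001, -0.936, -0.353], [-1.0, 0.001, -0.0]]
ft_force: [0.3, -0.0, -6.2]
opening: 0.0103
t 11.45 pos [ 0.4317 -0.2346  0.1998] jaw yaw -69.33 F [ 0.3 -0.  -6.2] open 0.0103 j [-35.  20.  98.  -0.  62.  34.]
linear [-0.0003 -0.2164 -0.2326] twist [ 0.1828 -0.0002 -0.0006]
```

```bash
python3 -m creep '[{"linear":[0,-0.01,-0.01],"twist":[0.02,0,0]},{"linear":[0,-0.03,-0.03],"twist":[0.04,0,0]},{"linear":[0,-0.055,-0.06],"twist":[0.06,0,0]},{"linear":[0,-0.08,-0.09],"twist":[0.08,0,0]},{"linear":[0,-0.11,-0.12],"twist":[0.1,0,0]},{"linear":[0,-0.14,-0.15],"twist":[0.12,0,0]},{"linear":[0,-0.165,-0.18],"twist":[0.14,0,0]},{"linear":[0,-0.185,-0.2],"twist":[0.16,0,0]},{"linear":[0,-0.2,-0.215],"twist":[0.18,0,0]},{"linear":[0,-0.21,-0.226],"twist":[0.183,0,0]},{"linear":[0.01,-0.216,-0.232],"twist":[0.183,0,0]},{"linear":[0.03,-0.216,-0.232],"twist":[0.183,0,0]},{"linear":[0.05,-0.216,-0.232],"twist":[0.183,0,0]},{"linear":[0.07,-0.216,-0.232],"twist":[0.183,0,0]},{"linear":[0.07,-0.216,-0.232],"twist":[0.183,0,0]},{"linear":[0.07,-0.216,-0.232],"twist":[0.183,0,0]}]'
python3 - <<'E'
from fit import *
for n in('side','top'):
    w=cloud(grab(n)); 
    s=manip.get_state()['position']; zt=s[2]-.0344+.019
    w[w[...,2]>zt+.008]=np.nan
    x,e=fit(w,[.574,.050,np.radians(10.2)],zt-.012,zt-.005,lambda q:(q[:,1]<.060)); print(n,'cover',x[:2].round(4),np.degrees(x[2]).round(2),e)
    P=w[np.isfinite(w[...,2])];q=loc(P[:,:2],x);k=(sd(q)<-.006)&(P[:,2]>zt-.008)
    A=np.c_[q[k],np.ones(k.sum())];r=np.linalg.lstsq(A,P[k][:,2],rcond=None)[0];print('tilt deg/x,y,z0',np.degrees(r[:2]).round(2),r[2].round(4),zt)
f=load('side');cv2.imwrite('pics/side6.png',cv2.resize(f['image'][160:320,220:420,::-1],None,fx=3.8,fy=3.6,interpolation=cv2.INTER_CUBIC))
E
python3 go.py 0.573 0.050 0.115 -79.8
```

```text
time: 13.05
position: [0.5717, 0.0492, 0.1282]
orientation: [[-0.003, 0.177, -0.984], [0.001, -0.984, -0.177], [-1.0, -0.001, 0.003]]
ft_force: [0.3, 0.4, -4.8]
opening: 0.0099
side cover [0.5696 0.0444] 10.47 0.21508810215519733
tilt deg/x,y,z0 [0.44 0.75] 0.112 0.11360376251869456
top cover [0.5533 0.0457] 14.32 0.0036251350894691845
tilt deg/x,y,z0 [-10.07   1.99] 0.1169 0.11402223844605636
t 13.15 pos [0.5725 0.0493 0.1294] jaw yaw -79.83 F [-0.4 -0.3 -4.9] open 0.01 j [-1. 31. 91.  0. 58. 79.]
linear [ 0.0144 -0.0006 -0.0006] twist [-0.0005  0.0004  0.0009]
```

View pics/side6.png

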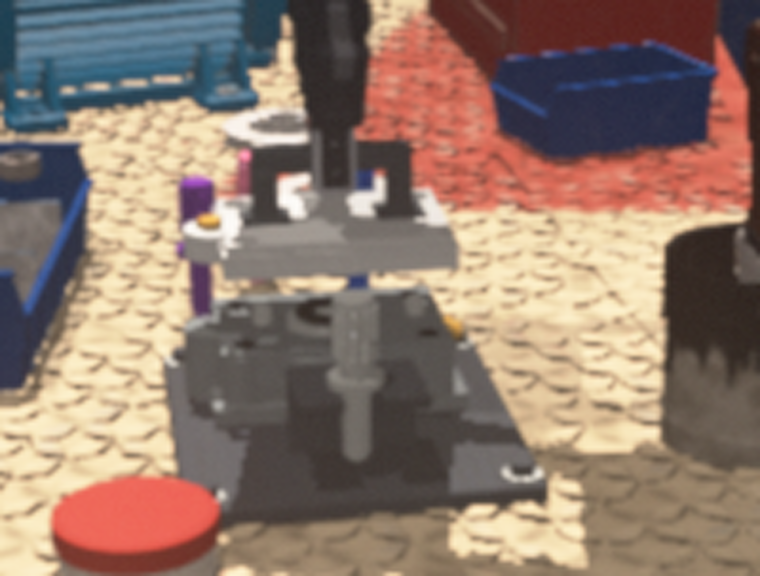

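Crop: the cover is held level over the housing with its ear (brass plug, 208,220) above the housing ear, and the pin is still hanging at (356,380). I'll refine the alignment from the saved frames.

Run:
```python
from fit import *
zt=.1136
for n in('side','top'):
    w=cloud(load(n)); w[w[...,2]>zt+.006]=np.nan
    for lo,hi in((.07,.104),(.085,.1065)):
      x,e=fit(w,[.573,.050,np.radians(10.2)],lo,hi,lambda q:(q[:,1]<.060)); 
      P=w[np.isfinite(w[...,2])]; q=loc(P[:,:2],[.573,.05,np.radians(10.2)])
      k=(P[:,2]>hi)&(np.abs(q)<.1).all(1)&(q[:,1]<.06)
      print(n,'cover',x[:2].round(4),np.degrees(x[2]).round(2),e,k.sum(),'ext',np.percentile(q[k],[1,99],0).round(4).tolist())
# brass plugs on cover: hue in side
f=load('side');w=cloud(f);hsv=cv2.cvtColor(f['image'],cv2.COLOR_RGB2HSV)
m=(hsv[...,0]>12)&(hsv[...,0]<25)&(hsv[...,1]>150)&(hsv[...,2]>120); m[:210]=0;m[232:]=0;m[:,:265]=0;m[:,285:]=0
print('plug',m.sum(),np.nanmean(w[m],0),'expected',.5725+.001+np.cos(np.radians(10.2))*.062,.0493+.062*np.sin(np.radians(10.2)))
```

```text
side cover [0.5719 0.0479] 9.94 0.2511233831136851 1055 ext [[-0.0565, -0.0389], [0.0742, 0.0442]]
side cover [0.5713 0.047 ] 9.99 0.2414034485689296 950 ext [[-0.0565, -0.039], [0.0725, 0.0431]]
top cover [0.553  0.0452] 15.07 0.003949031710971948 102 ext [[-0.0173, -0.0402], [0.0017, 0.0422]]
top cover [0.553  0.0452] 15.07 0.003949031710971948 102 ext [[-0.0173, -0.0402], [0.0017, 0.0422]]
plug 4 [0.63487668 0.06383684 0.11407192] expected 0.634520127694093 0.06027925389981416
```

```bash
python3 -m creep '[{"linear":[0.01,-0.0005,-0.0008],"twist":[0,0,0]},{"linear":[0.02,-0.0005,-0.0008],"twist":[0,0,0]},{"linear":[0.027,-0.0005,-0.0008],"twist":[0,0,0]},{"linear":[0.029,-0.0005,-0.0008],"twist":[0,0,0]},{"linear":[0.029,-0.0005,-0.0008],"twist":[0,0,0]}]'
python3 -m creep '[{"linear":[0.001,0,0],"twist":[0,0,0]},{"linear":[0.002,0,0],"twist":[0,0,0]},{"linear":[0.003,0,0],"twist":[0,0,0]},{"linear":[0.003,0,0],"twist":[0,0,0]}]'; python3 go.py 0.5738 0.05 0.0864 -79.9
```

```text
time: 13.65
position: [0.5726, 0.0503, 0.0993]
orientation: [[-0.002, 0.177, -0.984], [0.001, -0.984, -0.177], [-1.0, -0.001, 0.002]]
ft_force: [0.2, -0.3, -4.7]
opening: 0.0097
time: 14.05
position: [0.5728, 0.0503, 0.0968]
orientation: [[-0.001, 0.177, -0.984], [0.001, -0.984, -0.177], [-1.0, -0.001, 0.001]]
ft_force: [1.2, 1.0, -4.8]
opening: 0.0102
t 14.05 pos [0.5728 0.0503 0.0968] jaw yaw -79.82 F [ 1.2  1.  -4.8] open 0.0102 j [-1. 34. 92.  0. 54. 79.]
linear [ 0.0104  0.0005 -0.001 ] twist [0.0015 0.0013 0.0011]
```

```bash
python3 -m creep '[{"linear":[0.0007,0,0],"twist":[0,0,0]},{"linear":[0.0014,0,0],"twist":[0,0,0]},{"linear":[0.002,0,0],"twist":[0,0,0]},{"linear":[0.002,0,0],"twist":[0,0,0]}]'; python3 go.py 0.5738 0.05 0.0864 -79.9
```

```text
time: 14.45
position: [0.5728, 0.0503, 0.0947]
orientation: [[-0.002, 0.177, -0.984], [0.001, -0.984, -0.177], [-1.0, -0.001, 0.001]]
ft_force: [0.2, 0.1, -4.3]
opening: 0.0101
t 14.45 pos [0.5728 0.0503 0.0947] jaw yaw -79.81 F [ 0.2  0.1 -4.3] open 0.0101 j [-1. 34. 92.  0. 54. 79.]
linear [ 0.0083  0.0005 -0.0009] twist [0.0015 0.0014 0.001 ]
```

```bash
python3 -m creep '[{"linear":[0.0007,0,0],"twist":[0,0,0]},{"linear":[0.0014,0,0],"twist":[0,0,0]},{"linear":[0.002,0,0],"twist":[0,0,0]},{"linear":[0.002,0,0],"twist":[0,0,0]}]'; python3 go.py 0.5738 0.05 0.0864 -79.9
```

```text
time: 14.85
position: [0.5729, 0.0502, 0.0928]
orientation: [[-0.001, 0.177, -0.984], [0.001, -0.984, -0.177], [-1.0, -0.001, 0.001]]
ft_force: [0.7, -2.3, -4.6]
opening: 0.01
t 14.85 pos [0.5729 0.0502 0.0928] jaw yaw -79.81 F [ 0.7 -2.3 -4.6] open 0.01 j [-1. 34. 93.  0. 54. 79.]
linear [ 0.0064  0.0004 -0.0009] twist [0.0015 0.0012 0.0009]
```

```bash
python3 -m creep '[{"linear":[0.0007,0.0002,0],"twist":[0,0,0]},{"linear":[0.0014,0.0003,0],"twist":[0,0,0]},{"linear":[0.002,0.0003,0],"twist":[0,0,0]},{"linear":[0.002,0.0003,0],"twist":[0,0,0]}]'; python3 go.py 0.5738 0.05 0.0864 -79.9;  python3 -c "from rig import manip;print(manip.get_state()['torque'])"
```

```text
time: 15.25
position: [0.573, 0.0501, 0.0909]
orientation: [[-0.001, 0.177, -0.984], [0.001, -0.984, -0.177], [-1.0, -0.001, 0.001]]
ft_force: [0.3, -1.7, 1.5]
opening: 0.0099
t 15.25 pos [0.573  0.0501 0.0909] jaw yaw -79.81 F [ 0.3 -1.7  1.5] open 0.0099 j [-1. 34. 93.  0. 53. 79.]
linear [ 0.0045  0.0002 -0.0008] twist [0.0015 0.001  0.0011]
[-0.1525703   0.07362073  0.07307233]
```

```bash
python3 -m creep '[{"linear":[0.0007,0.0002,0],"twist":[0,0,0]},{"linear":[0.0014,0.0002,0],"twist":[0,0,0]},{"linear":[0.002,0.0002,0],"twist":[0,0,0]},{"linear":[0.0025,0.0002,0],"twist":[0,0,0]},{"linear":[0.0025,0.0002,0],"twist":[0,0,0]}]'; python3 go.py 0.5738 0.05 0.0864 -79.9;  python3 -c "from rig import manip;print(manip.get_state()['torque'])"
```

```text
time: 15.75
position: [0.573, 0.0499, 0.0884]
orientation: [[-0.001, 0.177, -0.984], [0.001, -0.984, -0.177], [-1.0, -0.001, 0.001]]
ft_force: [0.2, 2.2, 4.6]
opening: 0.0102
t 15.75 pos [0.573  0.0499 0.0884] jaw yaw -79.81 F [0.2 2.2 4.6] open 0.0102 j [-1. 34. 93.  0. 53. 79.]
linear [ 0.002   0.     -0.0008] twist [0.0015 0.001  0.0011]
[0.15982481 0.11031806 0.07587111]
```

```bash
python3 -m creep '[{"linear":[0.0007,-0.0002,0],"twist":[0,0,0]},{"linear":[0.0014,-0.0002,0],"twist":[0,0,0]},{"linear":[0.0014,-0.0002,0],"twist":[0,0,0]},{"linear":[0.0014,-0.0002,0],"twist":[0,0,0]}]'; 
python3 -m creep '[{"linear":[0.0005,0,0],"twist":[0,0,0]},{"linear":[0.0005,0,0],"twist":[0,0,0]},{"linear":[0.0005,0,0],"twist":[0,0,0]}]'; 
python3 -m creep '[{"linear":[0.0005,0,0],"twist":[0,0,0]},{"linear":[0.0005,0,0],"twist":[0,0,0]},{"linear":[0.0005,0,0],"twist":[0,0,0]}]'; 
python3 go.py 0.5738 0.05 0.0864 -79.9
```

```text
time: 16.15
position: [0.573, 0.0499, 0.0871]
orientation: [[-0.001, 0.177, -0.984], [0.001, -0.984, -0.177], [-1.0, -0.001, 0.001]]
ft_force: [-1.4, -0.4, 6.3]
opening: 0.0099
time: 16.45
position: [0.573, 0.0499, 0.0867]
orientation: [[-0.001, 0.177, -0.984], [0.001, -0.984, -0.177], [-1.0, -0.001, 0.001]]
ft_force: [-1.1, 0.6, 7.8]
opening: 0.0103
time: 16.75
position: [0.5731, 0.05, 0.0865]
orientation: [[-0.001, 0.177, -0.984], [0.001, -0.984, -0.177], [-1.0, -0.001, 0.0]]
ft_force: [-1.6, -0.1, 12.4]
opening: 0.0104
t 16.75 pos [0.5731 0.05   0.0865] jaw yaw -79.81 F [-1.6 -0.1 12.4] open 0.0104 j [-1. 34. 93.  0. 53. 79.]
linear [ 0.      0.0001 -0.0006] twist [0.0016 0.0005 0.0008]
```

```bash
python3 -m creep '[{"linear":[0.0005,0,0],"twist":[0,0,0]},{"linear":[0.0005,0,0],"twist":[0,0,0]},{"linear":[0.0005,0,0],"twist":[0,0,0]},{"linear":[0.0005,0,0],"twist":[0,0,0]}]'; 
python3 -m creep '[{"linear":[0.0005,0,0],"twist":[0,0,0]},{"linear":[0.0005,0,0],"twist":[0,0,0]},{"linear":[0.0005,0,0],"twist":[0,0,0]},{"linear":[0.0005,0,0],"twist":[0,0,0]}]'
python3 - <<'E'
from fit import *
f=grab('side');cv2.imwrite('pics/side7.png',cv2.resize(f['image'][180:300,250:410,::-1],None,fx=5,fy=5,interpolation=cv2.INTER_CUBIC))
s=manip.get_state(); print(s['ft_force'],s['torque'],s['position'],s['time'])
w=cloud(f);P=w[np.isfinite(w[...,2])];q=loc(P[:,:2],[.574,.05,np.radians(10.1)])
k=(sd(q)<-.006)&(abs(P[:,2]-.070)<.006);A=np.c_[q[k],np.ones(k.sum())];r=np.linalg.lstsq(A,P[k][:,2],rcond=None)[0];print(k.sum(),'tilt deg',np.degrees(r[:2]).round(2),'top z at centre (side, bias ~-1mm; flush=.071)',r[2].round(4))
E
```

```text
time: 17.15
position: [0.5732, 0.05, 0.0864]
orientation: [[-0.0, 0.177, -0.984], [0.001, -0.984, -0.177], [-1.0, -0.001, 0.0]]
ft_force: [-4.3, -0.3, 21.1]
opening: 0.0098
time: 17.55
position: [0.5732, 0.05, 0.0864]
orientation: [[0.0, 0.177, -0.984], [0.001, -0.984, -0.177], [-1.0, -0.001, -0.0]]
ft_force: [-7.7, -0.4, 30.9]
opening: 0.0099
[-7.20204597  0.55962962 30.18034453] [-0.01410636  1.35694739  0.10199173] [0.57314039 0.04995169 0.08638378] 17.6
589 tilt deg [ 0.14 -0.03] top z at centre (side, bias ~-1mm; flush=.071) 0.07
```

View pics/side7.png

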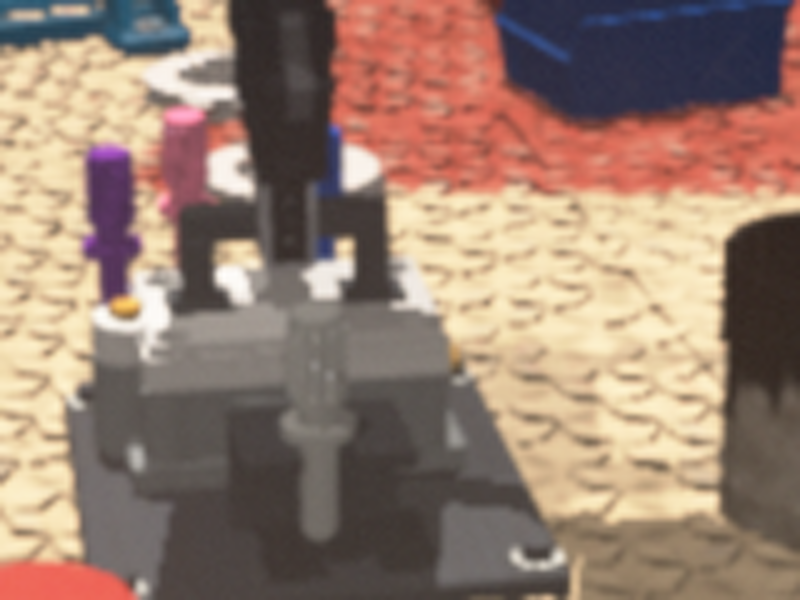

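Crop: the cover sits on the housing with no gap, ear over ear at (125,330), and the pin hangs in its bracket at (320,430). The TCP has hit a hard stop at exactly the flush height of 0.0864. The push is steady at about 30 N, so I'm handing in.

```bash
python3 -c "
from rig import manip
s=manip.get_state();print(s['time'],s['position'],s['ft_force']);manip.sign_off()"
```

```text
17.6 [0.57314039 0.04995169 0.08638378] [-7.20204597  0.55962962 30.18034453]
the job is handed in; nothing more can be done
```

The pin hangs by its collar in the notched bracket. The cover sits flush on the housing, ear over ear, and the gripper is still pressing it down with about 30 N. It took 17.6 s of the 53 s allowed.

**Last checks:**
- **Flush:** the gripper stopped dead at 86.4 mm, the height I had worked out for flush from where I gripped the handle. Before that, the force rose with the seal spring (about 9 N at 5 mm) and then climbed sharply.
- **Level and height:** the side camera puts the cover's tilt at 0.14° or less. It reads the cover's top at 70 mm against 71 mm nominal, which matches that camera's offset of about 1 mm.
- **Surroundings:** the last picture shows no gap under the cover and the pin still hanging. In that crop, the look-alikes and the impellers look unmoved. I kept clear of the ratchet and the tub but did not measure them again.

**What disagreed:**
- The camera fits of the cover while it hung over the housing were poor, because the gripper blocked the view, and they differed by up to 3 mm. I went by the gripper position and the contact force instead; the cover dropped over the dowels with only 0.2–0.3 mm sideways corrections.
- A sideways force of about 7 N remains while holding.

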